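# Open the gold-leaf case's padlock and hold it up

### The job

First swing the gold-leaf case's carry handle off the lock, towards the robot, until it clicks into its end stop. Then turn the lock's dial, feeling the clicks, until its pointer rests in the notch that faces the shackle; pull the shackle fully open, lift the open lock out of its rest and hold it upright and still, its underside at least 10 cm above the case's top. Finish while holding it there, and leave the jars, brush and brush glass alone.

Things in the scene. Friction and masses are not known exactly. Their poses are not given: they have to be found in the camera images.
- case: Flat wooden case with brass corners, 200 mm (x) by 270 mm (y) by 60 mm high, fixed to the bench; origin at the centre of its underside, top face 60 mm up. On its top: a low wooden frame (10 mm high, inner opening 44 mm by 130 mm, centre 30 mm to the case's +x) in which the lock stands with 2 mm play, and two brass hinge posts of the handle (26 mm high) at x = -45, y = +-112 mm. At yaw 0 its +x points away from the robot.
- handle (a joint): Carry handle hinge, rad. The hinge axis runs along the case's y. At 0 the handle leans over the lock, 55 degrees above the horizontal on the case's +x side; the value grows as it swings up and over towards the case's -x side (the robot). A sprung pawl resists from about 0.7 to 1.12 rad (about 1 N at the bar) and then pulls it on to its end stop at 1.45 rad, where it is seated; elsewhere friction (0.08 N m) roughly holds it where it is left. Starts at 0 to 0.3.
- handle_hinge (a point): Middle of the handle's hinge axis, 45 mm to the case's -x of its centre, 74 mm above the bench. Its axes turn with the handle.
- handle_grip (a point): Middle of the handle's grip bar, on the bar's axis: round wood, 18 mm thick, 120 mm long along the case's y, 130 mm from the hinge axis. The bail around it is 200 mm wide. The bar may be pinched from above across the case's x and turns freely between the pads.
- lock: Steel lock block 40 mm (x) by 126 mm (y) by 36 mm high, about 0.4 kg with dial and shackle, loose in the frame on the case, its axes parallel to the case's; origin at the centre of its underside. The dial stands on top at its -y end, the U-shaped shackle at its +y end; the centre of mass lies about 13 mm to +y.
- dial (a joint): Dial angle, rad, anticlockwise from above positive, range -1.65 to 0.65. There is a click notch every 0.5 rad (-1.5, -1, -0.5, 0, 0.5; about 0.1 N m from notch to notch). Only in the notch at 0, pointer towards the shackle (the lock's +y) and the small raised mark, is the shackle released (within about 0.1 rad). Starts in one of the notches at -1.5, -1 or -0.5.
- dial_grip (a point): On the vertical dial axis, 37 mm to the lock's -y of its centre, 67 mm above the lock's underside: the height to grip the dial's upright fin. Fin 14 mm thick, about 37 mm long, 34 mm high, its top 11 mm above this point, standing on a disc 39 mm across and 8 mm thick (the disc's top is 23 mm below this point). The point's +y runs along the fin to its pointed nose: at dial 0 it is the lock's +y.
- shackle (a joint): How far the shackle is drawn up out of the lock, m: 0 shut, 0.016 fully open, where it stops and carries the lock. It moves with about 1 N of friction and stays where left; the dial blocks it unless in the notch at 0.
- shackle_grip (a point): Middle of the shackle's top bar, on its axis: round steel 9 mm thick, along the lock's y, legs 40 mm apart (axes), 31 mm to the lock's +y of its centre; shut it is 34 mm above the lock's top face. Best pinched from above across the lock's x. The nearer leg is 48 mm from the dial axis.
- jar: Bystander: closed glass jar, 64 mm across, 85 mm high, origin under its centre.
- pot: Bystander: small closed glass pot, 48 mm across, 50 mm high, origin under its centre.
- brush: Bystander: broad brush lying on the bench, 190 mm long, 42 mm wide, 20 mm high, origin under its centre.
- brush_glass: Bystander: glass 80 mm across and 100 mm high holding thin brushes up to about 210 mm high, origin under its centre.

How it is judged:
By the outcome, as a careful person would: the job done as asked, in the order asked, and still so for the second after the job is handed in, while the arm keeps its last pose, push and grip.
It also fails if it takes over 61 s, if anything falls off the work surface, if the arm or the gripper's body presses on something with over 40 N, if the wrist force passes 120 N, or if a joint passes its speed limit or range.

### The arm

A 7-joint arm with a two-finger parallel gripper is mounted at the origin on the work surface. World frame = base frame: x ahead of the robot, y to its left, z up, the work surface at z = 0. Lengths are in m, angles in rad, forces in N, time in s.
With the tool pointing down it reaches from about 0.35 to 0.775 m from the base axis. Payload 3.1 kg.
Tool frame: the origin (TCP) lies at the very end of the fingers, on their centre line; the grasp point (between the pads) lies 19 mm behind it; z points along the fingers, y is the line along which they close (so a half turn about z gives the same grasp; the last joint's range is limited). The gripper opens to 85 mm and grips with 20 to 120 N. Pads are 22 mm wide; open, the fingers measure 114 mm over their backs; the gripper's body (76 mm by 85 mm) begins 54 mm behind the grasp point. The pads swing forward as they close: fully open they stand 13 mm farther back than shut.
Start: joints at [1.189, 0.311, 0.014, 1.512, -0.004, 1.319, -0.027], TCP at [0.183, -0.519, 0.205] pointing down, gripper open.
Joint ranges: [-2.7, 2.7], [-0.3, 1.91], [-1.27, 1.3], [0.12, 2.57], [-1.44, 4.58], [0.2, 2.03], [-3.05, 3.05]. Speed limits (rad/s): [2.79, 2.79, 3.14, 3.14, 3.14, 3.14, 3.14].

### API

Orientations are given as a 3x3 rotation matrix whose columns are the frame's x, y, z axes.
In Python, from bench import robot, vision gives the robot as it stands. The module is installed in compiled form; this text tells all that it offers.
- The arm moves only by the tool servo_tool, never from a script. Its argument "motion" is a list of rows, each a list of 5 numbers: the shift along the tool's x, y, z in mm, then the turn about the tool's z in rad, then the opening, from -1 (shut) to 1 (fully open), so that 0 is half open. In form: [[tx, ty, tz, turn, jaw], ...]. A call has 1 to 20 rows; each row shifts and turns the commanded pose from where the row before left it, along the tool's axes as they then stand; what a row does not reach is not made up. A row lasts 1/8 s, in which the tool goes at most 62.5 mm and 10.7 degrees, less where a joint would pass 70% of its speed; a pose out of reach is approached as far as the arm can. A call with a gripper value outside its range is refused whole. The fingers move at their own pace and stop on an object; the grip force is fixed at half the most. Time passes only in rows, so rows that do not move let the fingers close. It gives the time, the measured TCP pose, the force, the opening and the grip force at its end, in the units of the state.
- robot.get_state(): the state, without advancing time (a new reading comes with each control period).
- vision.read_camera(name): name is "side" or "top" or "wrist"; returns a dict with "image" (400x640x3 uint8, blue, green, red), "depth" (400x640 float32, m along the optical axis (not along the pixel's ray), 0 where there is no reading), "fx", "fy", "cx", "cy" (pixels), "k1" (the pictures are not rectified: a ray, as slopes to the right and down, at radius r is drawn at 1 + k1 r^2 times it, then the intrinsics apply), "R" (3x3) and "t" (3): a world point X has camera coordinates R X + t. Camera axes: x right, y down, z forward; pixel columns grow to the right and rows downward; lengths in m; the calibration is good to about 2 mm. A picture is of the moment at which its call begins.
- robot.job_done(): hands the job in; it is judged then, once.
The state is a dict: "t": time; "q": joint angles; "qd": joint speeds; "joint_torque": joint torques, N m; "eef_pos": TCP position; "ee_rot": TCP orientation; "force": force on the tool from outside, world axes, zero at the start; "ft_torque": the same for the moment, N m; "finger_gap": finger opening in m; "grasp_force": force on a finger pad.
Only numpy, scipy, OpenCV 4.12 (cv2) and the standard library are available. Lean on these libraries where they do the work, as an engineer would, in place of code of your own. Each camera call takes 0.05 s, during which the arm holds its last target. There are 200 camera calls.

## Working session

There is one attempt and no reset: what is moved stays moved. The work goes in short steps, Python scripts to look and compute and a tool call to move; the robot and the scene stay as the last step left them, time stands still between calls to the robot, and variables do not carry over. Pictures are saved under pics/ and viewed, at most 10 in all, crops included, and the job is handed in when it is done.

Besides the shell and the picture viewer there is one more tool, called after "Emit:" as name(argument=value, ...), one argument or row to a line, values as JSON. servo_tool: Moves the arm, as the interface text tells. Its arguments: {"type":"object","properties":{"motion":{"type":"array","items":{"type":"array","items":{"type":"number"}}}},"required":["motion"]}

```bash
mkdir -p pics
cat > h.py <<'E'
import numpy as np, cv2
from bench import robot, vision
def cam(n):
    c=vision.read_camera(n); np.savez(f'{n}.npz',**c); return c
def load(n): return dict(np.load(f'{n}.npz'))
def ray(c,u,v):
    d=np.array([(u-c['cx'])/c['fx'],(v-c['cy'])/c['fy']]); s=d.copy()
    for _ in range(20): s=d/(1+c['k1']*(s@s))
    return np.array([s[0],s[1],1.])
def pt(c,u,v,z=None,w=1):
    """world point: at height z or using depth"""
    r=ray(c,u,v); R,t=c['R'],c['t']; o=-R.T@t; d=R.T@r
    if z is not None: return o+d*(z-o[2])/d[2]
    p=c['depth'][int(v)-w:int(v)+w+1,int(u)-w:int(u)+w+1]; p=p[p>0]
    return o+d*np.median(p)
def proj(c,X):
    x=c['R']@np.asarray(X)+c['t']; s=x[:2]/x[2]; s=s*(1+c['k1']*(s@s))
    return np.array([c['fx']*s[0]+c['cx'],c['fy']*s[1]+c['cy']])
E
python3 - <<'E'
from h import *
np.set_printoptions(precision=3,suppress=True)
ims=[]
for n in ['side','top']:
    c=cam(n); cv2.imwrite(f'pics/{n}0.png',c['image']); print(n,-c['R'].T@c['t'],c['R'],c['fx'],c['k1'])
s=robot.get_state(); print(s['t'],s['eef_pos'],s['ee_rot'],s['finger_gap'],s['force'])
E
```

```text
side [0.214 0.734 0.836] [[-0.9   -0.435 -0.005]
 [-0.284  0.596 -0.751]
 [ 0.33  -0.675 -0.66 ]] 397.52551158923814 -0.09897644336787227
top [ 0.415 -0.015  1.402] [[-0.015 -1.     0.004]
 [-0.994  0.015 -0.104]
 [ 0.104 -0.006 -0.995]] 499.7148199696619 -0.062154826731979584
0.1 [ 0.183 -0.518  0.204] [[ 0.943  0.333 -0.001]
 [ 0.333 -0.943  0.002]
 [-0.    -0.002 -1.   ]] 0.0852413857295826 [ 0.346 -0.122  0.792]
```

View pics/side0.png

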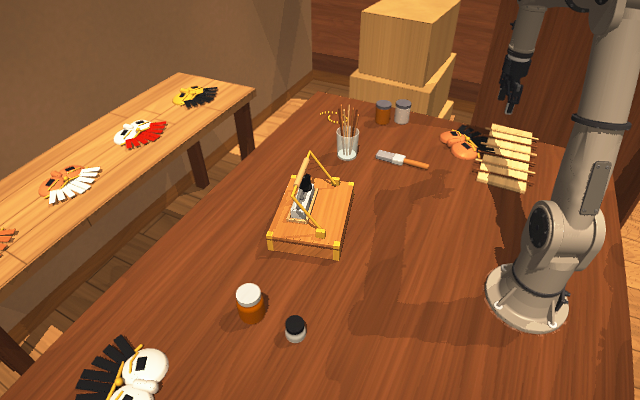

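View pics/top0.png

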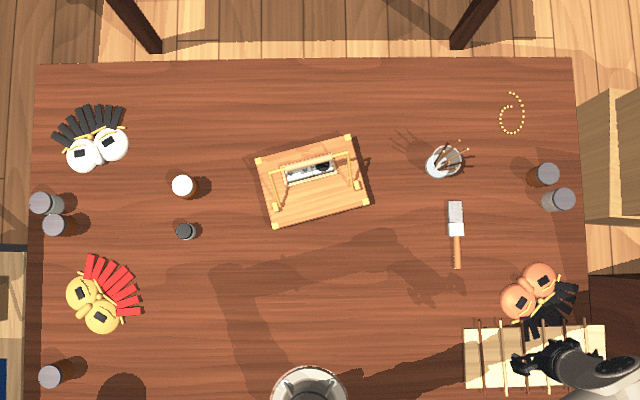

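The case is seen in the top view at about (312,182), yawed, with the handle over the lock. The brush glass is at (445,160), and the jar and pot are at left (183,185) and (186,231). I'll enlarge the case.

Run:
```python
from h import *
c=load('top'); cv2.imwrite('pics/top1.png',cv2.resize(c['image'][125:240,245:380],None,fx=5.9,fy=5.2*1,interpolation=cv2.INTER_CUBIC) if 0 else cv2.resize(c['image'][125:240,245:380],None,fx=5,fy=5,interpolation=cv2.INTER_CUBIC))
```

```text
(no output)
```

View pics/top1.png

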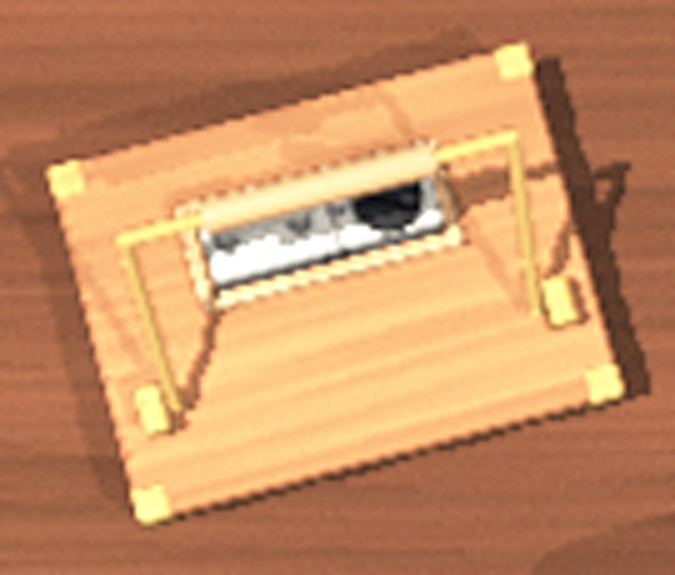

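The case-top corners in the crop are (48,168), (525,42), (624,393) and (138,522). The handle bar runs from about (200,215) to (435,160), over the lock.

Run:
```python
from h import *
np.set_printoptions(precision=4,suppress=True)
c=load('top'); f=lambda x,y:(245+x/5-.4,125+y/5-.4)
P=[pt(c,*f(*p),z=.06)[:2] for p in [(48,168),(525,42),(624,393),(138,522)]]
print(P); P=np.array(P)
m=np.array([[.1,.135],[.1,-.135],[-.1,-.135],[-.1,.135]])
a=P-P.mean(0); yaw=np.arctan2((m[:,0]*a[:,1]-m[:,1]*a[:,0]).sum(),(m*a).sum()); cen=P.mean(0)
print(cen,yaw,np.linalg.norm(P[0]-P[1]),np.linalg.norm(P[1]-P[2]))
C,S=np.cos(yaw),np.sin(yaw); R=np.array([[C,-S],[S,C]])
W=lambda x,y,z:np.r_[cen+R@[x,y],z]
hb=np.array(f(318,187))
for v in np.arange(0,.36,.05):
    th=np.radians(55)+v; X=W(-.045+.13*np.cos(th),0,.074+.13*np.sin(th)); print(v,X,proj(c,X)-hb)
print('dial',W(.03,-.037,.127),'shackle',W(.03,.031,.13))
```

```text
[array([0.674, 0.138]), array([ 0.7403, -0.1239]), array([ 0.5459, -0.1729]), array([0.4802, 0.0902])]
[ 0.6101 -0.0171] 0.24576002488543805 0.27016745202046666 0.20047846134947306
0.0 [ 0.6388 -0.0099  0.1805] [0.1164 0.1109]
0.05 [ 0.6335 -0.0113  0.1841] [0.6696 1.9356]
0.1 [ 0.6281 -0.0126  0.1874] [1.2452 3.859 ]
0.15000000000000002 [ 0.6226 -0.014   0.1904] [1.8414 5.8759]
0.2 [ 0.6168 -0.0155  0.1932] [2.4567 7.9807]
0.25 [ 0.611  -0.0169  0.1956] [ 3.0892 10.1676]
0.30000000000000004 [ 0.605  -0.0184  0.1978] [ 3.737 12.43 ]
0.35000000000000003 [ 0.599  -0.0199  0.1996] [ 4.3982 14.7611]
dial [ 0.6482 -0.0457  0.127 ] shackle [0.6317 0.0202 0.13  ]
```

Emit:
servo_tool(
  motion=[
    [0,0,-12,-0.1845,-1],
    [0,0,-12,-0.1845,-1],
    [0,0,-12,-0.1845,-1],
    [0,0,-12,-0.1845,-1],
    [0,0,-12,-0.1845,-1],
    [0,0,-12,-0.1845,-1],
    [0,0,-12,-0.1845,-1],
    [0,0,-12,-0.1845,-1],
  ],
)

```text
t: 1.1
eef_pos: [0.1832, -0.5182, 0.3008]
ee_rot: [[-0.249, 0.969, -0.001], [0.969, 0.249, 0.001], [0.001, -0.0, -1.0]]
force: [-0.1, -0.2, -0.7]
finger_gap: 0.0001
grasp_force: 0.0
```

Emit:
servo_tool(
  motion=[
    [19,30,0,0,-1],
    [19,30,0,0,-1],
    [19,30,0,0,-1],
    [19,30,0,0,-1],
    [19,30,0,0,-1],
    [19,30,0,0,-1],
    [19,30,0,0,-1],
    [19,30,0,0,-1],
    [19,30,0,0,-1],
    [19,30,0,0,-1],
    [19,30,0,0,-1],
    [19,30,0,0,-1],
    [19,30,0,0,-1],
    [19,30,0,0,-1],
    [19,30,0,0,-1],
    [19,30,0,0,-1],
    [19,30,0,0,-1],
    [19,30,0,0,-1],
    [19,30,0,0,-1],
    [0,0,0,0,-1],
  ],
)

```text
t: 3.6
eef_pos: [0.6491, -0.0262, 0.299]
ee_rot: [[-0.248, 0.969, -0.003], [0.969, 0.248, 0.003], [0.003, -0.002, -1.0]]
force: [0.1, 0.8, -0.2]
finger_gap: 0.0003
grasp_force: 0.0
```

Emit:
servo_tool(
  motion=[
    [9,19,0,0,-1],
    [9,19,0,0,-1],
    [0,0,24,0,-1],
    [0,0,24,0,-1],
    [0,0,24,0,-1],
    [0,0,24,0,-1],
    [0,0,24,0,-1],
    [0,0,24,0,-1],
    [0,0,0,0,-1],
  ],
)

```text
t: 4.72
eef_pos: [0.6789, -0.0055, 0.1544]
ee_rot: [[-0.241, 0.97, -0.006], [0.97, 0.241, -0.002], [-0.0, -0.006, -1.0]]
force: [-0.4, -0.1, 1.0]
finger_gap: 0.0001
grasp_force: 0.0
```

Emit:
servo_tool(
  motion=[
    [0,-10,0,0,-1],
    [0,-10,0,0,-1],
    [0,-10,0,0,-1],
    [0,-10,0,0,-1],
    [0,-10,0,0,-1],
    [0,-10,0,0,-1],
    [0,-10,0,0,-1],
    [0,-10,0,0,-1],
  ],
)

```text
t: 5.72
eef_pos: [0.6234, -0.0183, 0.1752]
ee_rot: [[-0.243, 0.969, 0.053], [0.97, 0.243, 0.005], [-0.008, 0.053, -0.999]]
force: [15.7, 3.6, 38.8]
finger_gap: 0.0
grasp_force: 18.1
```

Emit:
servo_tool(
  motion=[
    [0,15,0,0,-1],
    [0,15,0,0,-1],
    [0,15,0,0,-1],
    [0,0,0,0,-1],
  ],
)

```text
t: 6.22
eef_pos: [0.6516, -0.0108, 0.1603]
ee_rot: [[-0.243, 0.97, 0.011], [0.97, 0.243, 0.002], [-0.001, 0.011, -1.0]]
force: [5.1, 0.9, 5.6]
finger_gap: -0.0
grasp_force: 3.7
```

Run:
```python
from h import *
s=robot.get_state(); print(s['eef_pos'],s['force'],s['grasp_force'])
a=cam('side')['image'][130:270,240:380]; b=cam('top')['image'][110:250,240:380]
cv2.imwrite('pics/p4.png',np.hstack([cv2.resize(i,(400,400),interpolation=cv2.INTER_CUBIC) for i in (a,b)]))
```

```text
[ 0.65162441 -0.01082722  0.16034718] [5.0663405  0.9286995  5.64453189] 3.690577447414398
```

View pics/p4.png

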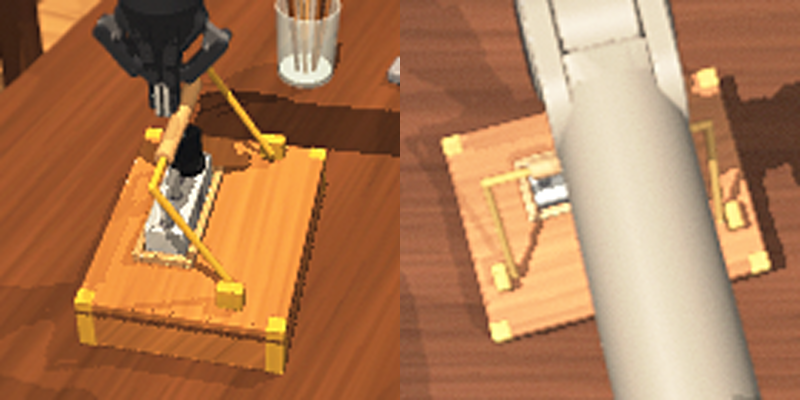

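The fingers' flared backs rode onto the bar, and the handle is still at about 0. I'll back off and straddle the bar with half-open fingers instead.

Emit:
servo_tool(
  motion=[
    [0,15,0,0,-1],
    [0,15,0,0,-1],
    [0,0,-20,0,-1],
    [0,0,-20,0,-1],
    [0,0,-20,0,-1],
    [0,0,-20,0,0.1],
    [0,-15,-20,0,0.1],
    [0,-15,0,0,0.1],
    [0,0,0,0,0.1],
  ],
)

```text
t: 7.45
eef_pos: [0.6457, -0.0128, 0.2583]
ee_rot: [[-0.242, 0.97, 0.0], [0.97, 0.242, -0.001], [-0.001, -0.0, -1.0]]
force: [-0.4, -0.6, -0.2]
finger_gap: 0.0471
grasp_force: 0.0
```

```bash
cat >> h.py <<'E'
cen=np.array([.6101,-.0171]); yaw=.2458
def rel(p):
    C,S=np.cos(yaw),np.sin(yaw); d=np.asarray(p)[:2]-cen
    return np.array([C*d[0]+S*d[1],-S*d[0]+C*d[1],p[2]])
def st():
    s=robot.get_state(); R=s['ee_rot']
    print('t',round(s['t'],2),'rel',(rel(s['eef_pos'])*1000).round(1),'yaw err',round(np.arctan2(R[1][1],R[0][1])-yaw,3),'tilt',np.round([R[0][2],R[1][2]],3),'F',np.round(s['force'],1),'M',np.round(s['ft_torque'],2),'gap',round(s['finger_gap']*1000,1),'g',round(s['grasp_force'],1),'q7',round(s['q'][6],2))
    return s
E
python3 - <<'E'
from h import *
st(); c=cam('wrist'); cv2.imwrite('pics/w5.png',c['image'])
E
```

```text
t 7.45 rel [ 35.6  -4.5 258.3] yaw err -0.002 tilt [ 0.    -0.001] F [-0.4 -0.6 -0.2] M [-0.03  0.    0.04] gap 47.1 g 0.0 q7 0.06
```

View pics/w5.png

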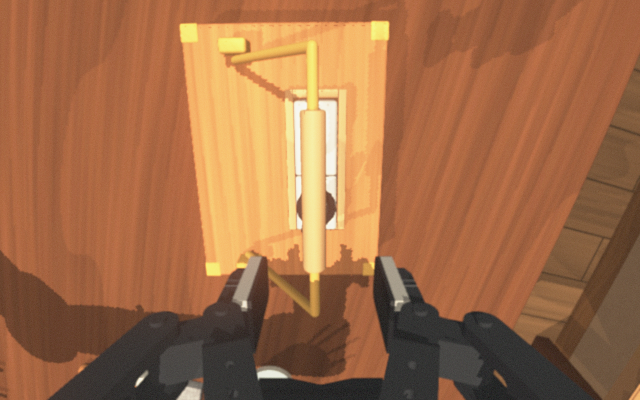

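The wrist view shows the bar running vertically at column ~313, between the fingers at 250 and 385. I'll measure it with depth.

Run:
```python
from h import *
c=load('wrist')
for u,v in [(313,130),(313,190),(314,250)]: print((rel(pt(c,u,v,w=2))*1000).round(1))
for u,v in [(181,25),(387,22),(207,275)]: print('corner',(rel(pt(c,u,v,z=.06))*1000).round(1))
```

```text
[ 30.4  46.6 188.4]
[ 30.1   5.4 188.9]
[ 30.5 -40.8 188.4]
corner [-97.7 133.1  60. ]
corner [ 98.7 134.2  60. ]
corner [ -98.  -134.8   60. ]
```

Emit:
servo_tool(
  motion=[
    [4,-5.5,20,0,0.1],
    [0,0,25,0,0.1],
    [0,0,25,0,0],
    [0,0,25,0,-0.2],
    [0,0,2,0,-0.3],
    [0,0,0,0,-0.3],
    [0,0,0,0,-0.3],
  ],
)

```text
t: 8.38
eef_pos: [0.6419, -0.0091, 0.1616]
ee_rot: [[-0.243, 0.97, 0.003], [0.97, 0.243, 0.0], [-0.0, 0.003, -1.0]]
force: [0.5, 0.0, -0.4]
finger_gap: 0.0298
grasp_force: 0.0
```

```bash
python3 -c "
from h import *
st()"
```

```text
t 8.38 rel [3.280e+01 1.000e-01 1.616e+02] yaw err -0.001 tilt [0.003 0.   ] F [ 0.5  0.  -0.4] M [-0.02 -0.05 -0.02] gap 29.8 g 0.0 q7 0.03
```

Emit:
servo_tool(
  motion=[
    [0,-9.6,-6,0,-0.3],
    [0,-10,-5.2,0,-0.3],
    [0,-10.4,-4.4,0,-0.3],
    [0,-10.9,-3.4,0,-0.3],
    [0,-11,-2.4,0,-0.3],
    [0,-11.3,-1.5,0,-0.3],
    [0,-11.3,-0.5,0,-0.3],
    [0,-11.3,0.5,0,-0.3],
    [0,-11.3,1.5,0,-0.3],
  ],
)

```text
t: 9.5
eef_pos: [0.546, -0.033, 0.1814]
ee_rot: [[-0.243, 0.97, -0.0], [0.97, 0.243, -0.0], [-0.0, -0.0, -1.0]]
force: [-0.6, -0.6, 0.4]
finger_gap: 0.0296
grasp_force: 0.0
```

Emit:
servo_tool(
  motion=[
    [0,-11,2.4,0,-0.3],
    [0,-10.9,3.4,0,-0.3],
    [0,-10.4,4.4,0,-0.3],
    [0,-10,5.2,0,-0.3],
    [0,-9.6,6,0,-0.3],
    [0,-9,7,0,-0.3],
    [0,-8.3,7.7,0,-0.3],
    [0,-7,5,0,-0.3],
    [0,0,0,0,-0.3],
    [0,0,0,0,-0.3],
  ],
)

```text
t: 10.75
eef_pos: [0.4733, -0.0512, 0.1406]
ee_rot: [[-0.243, 0.97, 0.001], [0.97, 0.243, 0.0], [-0.0, 0.001, -1.0]]
force: [0.0, -0.2, -0.4]
finger_gap: 0.0297
grasp_force: 0.0
```

```bash
python3 -c "
from h import *
st()
a=cam('side')['image'][130:270,240:380]; b=cam('wrist')['image']
cv2.imwrite('pics/p6.png',np.hstack([cv2.resize(a,(400,400),interpolation=cv2.INTER_CUBIC),cv2.resize(b[:,120:520],(400,400))]))"
```

```text
t 10.75 rel [-141.     0.2  140.6] yaw err -0.001 tilt [0.001 0.   ] F [ 0.  -0.2 -0.4] M [-0.02  0.02  0.04] gap 29.7 g 0.0 q7 0.17
```

View pics/p6.png

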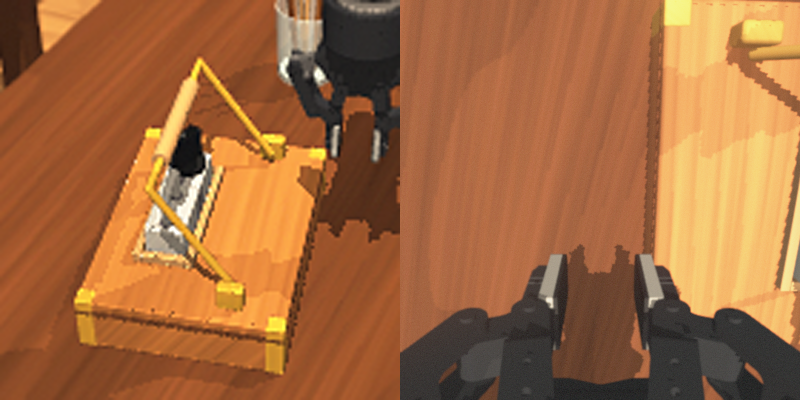

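The handle is still at its start: the bail stands over the lock in the side view, and the fingertips at crop (333,155) and (377,160) are empty. I'll check where the tips really are.

Run:
```python
from h import *
s=load('side'); w=load('wrist')
for x,y in [(333,150),(335,156),(377,152),(377,158)]:
    u,v=240+x*.35,130+y*.35; print('side',(rel(pt(s,u,v,w=0))*1000).round(1))
for u,v in [(276,258),(364,258),(270,300),(370,300),(275,270)]: print('wr',(rel(pt(w,u,v,w=0))*1000).round(1))
for x,y in [(200,65),(150,190),(175,125)]:
    u,v=240+x*.35,130+y*.35; print('bail/bar side',(rel(pt(s,u,v,w=0))*1000).round(1))
```

```text
side [-121.8   14.8  180.3]
side [-123.8   12.7  171.9]
side [nan nan nan]
side [-162.4   11.9  175.1]
wr [-159.9   10.2  175.2]
wr [-123.    10.1  175.2]
wr [-158.7    8.6  204. ]
wr [-124.3    8.7  204.2]
wr [-159.2    9.8  184.9]
bail/bar side [ 27.9 -91.3 182.2]
bail/bar side [ 27.2 105.4 183.5]
bail/bar side [ 25.9  18.9 189.9]
  return _methods._mean(a, axis=axis, dtype=dtype,
  ret = ret.dtype.type(ret / rcount)
```

Both cameras put the fingertips about 33 mm above the reported TCP at this opening, so the first passes went over the bar. I'll go back and descend that much deeper.

Emit:
servo_tool(
  motion=[
    [0,0,-30,0,-0.3],
    [0,0,-30,0,0],
    [0,30,0,0,0],
    [0,35,0,0,0],
    [0,35,0,0,0],
    [0,35,0,0,0],
    [0,36,0,0,0],
    [0,0,0,0,0],
    [0,0,24,0,0],
    [0,0,24,0,0],
    [0,0,24,0,0],
    [0,0,0,0,-0.3],
    [0,0,0,0,-0.3],
  ],
)

```text
t: 12.48
eef_pos: [0.6391, -0.01, 0.1297]
ee_rot: [[-0.242, 0.97, 0.002], [0.97, 0.242, -0.0], [-0.0, 0.002, -1.0]]
force: [0.8, -1.1, -0.8]
finger_gap: 0.0299
grasp_force: 0.0
```

```bash
python3 -c "
from h import *
st()
a=cam('side')['image'][130:230,260:360]; b=cam('wrist')['image']
cv2.imwrite('pics/p7.png',np.hstack([cv2.resize(a,(400,400),interpolation=cv2.INTER_CUBIC),cv2.resize(b[:,120:520],(400,400))]))"
```

```text
t 12.47 rel [ 29.9  -0.2 129.7] yaw err -0.001 tilt [ 0.002 -0.   ] F [ 0.8 -1.1 -0.8] M [0.05 0.05 0.02] gap 29.9 g 0.0 q7 0.01
```

View pics/p7.png

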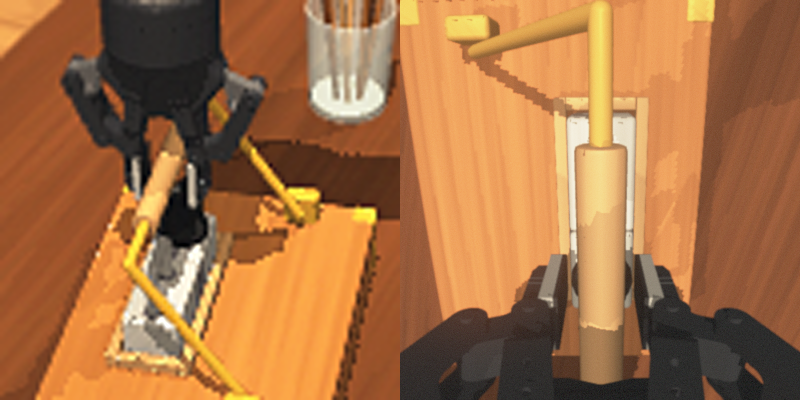

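The bar is now between the pads in both views: the wrist crop shows the bar at column ~600, with the pads at 550 and 650. I'll swing it along the arc.

Emit:
servo_tool(
  motion=[
    [0,-9.6,-6,0,-0.3],
    [0,-10,-5.2,0,-0.3],
    [0,-10.4,-4.4,0,-0.3],
    [0,-10.9,-3.4,0,-0.3],
    [0,-11,-2.4,0,-0.3],
    [0,-11.3,-1.5,0,-0.3],
    [0,-11.3,-0.5,0,-0.3],
    [0,-11.3,0.5,0,-0.3],
    [0,-11.3,1.5,0,-0.3],
  ],
)

```text
t: 13.7
eef_pos: [0.5436, -0.0336, 0.1496]
ee_rot: [[-0.243, 0.97, -0.0], [0.97, 0.243, -0.0], [0.0, -0.0, -1.0]]
force: [1.5, -0.2, 0.7]
finger_gap: 0.0298
grasp_force: 0.5
```

Emit:
servo_tool(
  motion=[
    [0,-11,2.4,0,-0.3],
    [0,-10.9,3.4,0,-0.3],
    [0,-10.4,4.4,0,-0.3],
    [0,-10,5.2,0,-0.3],
    [0,-9.6,6,0,-0.3],
    [0,-9,7,0,-0.3],
    [0,-8.3,7.7,0,-0.3],
    [0,-7,5,0,-0.3],
    [0,0,0,0,-0.3],
    [0,0,0,0,-0.3],
  ],
)

```text
t: 14.95
eef_pos: [0.4713, -0.0518, 0.109]
ee_rot: [[-0.243, 0.97, 0.001], [0.97, 0.243, 0.0], [-0.0, 0.001, -1.0]]
force: [-0.4, -1.2, -1.2]
finger_gap: 0.0302
grasp_force: 0.0
```

```bash
python3 -c "
from h import *
st()
a=cam('side')['image'][130:270,240:380]; b=cam('wrist')['image']
cv2.imwrite('pics/p8.png',np.hstack([cv2.resize(a,(400,400),interpolation=cv2.INTER_CUBIC),cv2.resize(b[:,120:520],(400,400))]))
w=load('wrist')
for u,v in [(310,130),(315,160),(320,200),(325,160)]: print((rel(pt(w,u,v,w=1))*1000).round(1))"
```

```text
t 14.95 rel [-1.431e+02  1.000e-01  1.090e+02] yaw err -0.001 tilt [0.001 0.   ] F [-0.4 -1.2 -1.2] M [ 0.01 -0.01  0.  ] gap 30.2 g 0.0 q7 0.15
[-151.2   47.    -0.6]
[-145.2   56.4  168.4]
[-143.7   43.4  168.5]
[-142.1   56.5  168.7]
```

View pics/p8.png

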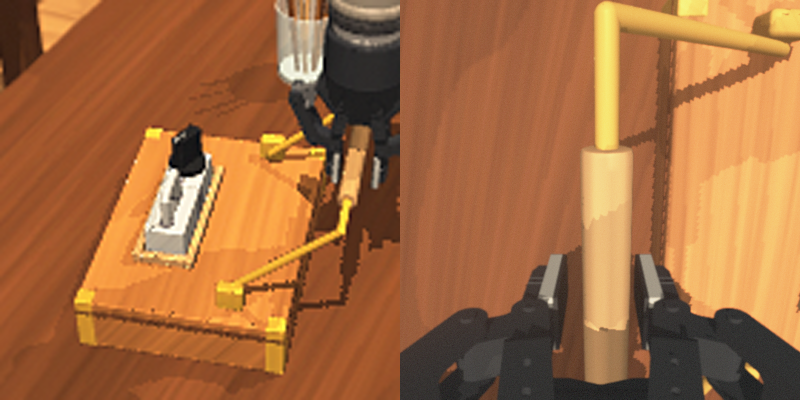

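The handle is seated: the bar is at x=-142 mm, z=160 mm, as expected at 1.45 rad. I'll lift and look at the lock from above.

Emit:
servo_tool(
  motion=[
    [0,0,-25,0,-0.2],
    [0,0,-30,0,0],
    [0,0,-30,0,0],
    [0,30,-30,0,0],
    [0,35,-25,0,0],
    [0,35,0,0,0],
    [0,35,0,0,0],
    [0,36,0,0,0],
    [0,0,0,0,0],
  ],
)

```text
t: 16.18
eef_pos: [0.638, -0.0089, 0.2469]
ee_rot: [[-0.244, 0.97, -0.001], [0.97, 0.244, 0.002], [0.002, -0.001, -1.0]]
force: [-0.3, -0.1, 0.3]
finger_gap: 0.0427
grasp_force: 0.0
```

```bash
python3 -c "
from h import *
st()
b=cam('wrist')['image']
cv2.imwrite('pics/p9.png',cv2.resize(b[60:260,220:420],(600,600),interpolation=cv2.INTER_CUBIC))"
```

```text
t 16.18 rel [ 29.1   1.2 246.9] yaw err 0.001 tilt [-0.001  0.002] F [-0.3 -0.1  0.3] M [-0.04 -0.   -0.  ] gap 42.7 g 0.0 q7 0.04
```

View pics/p9.png

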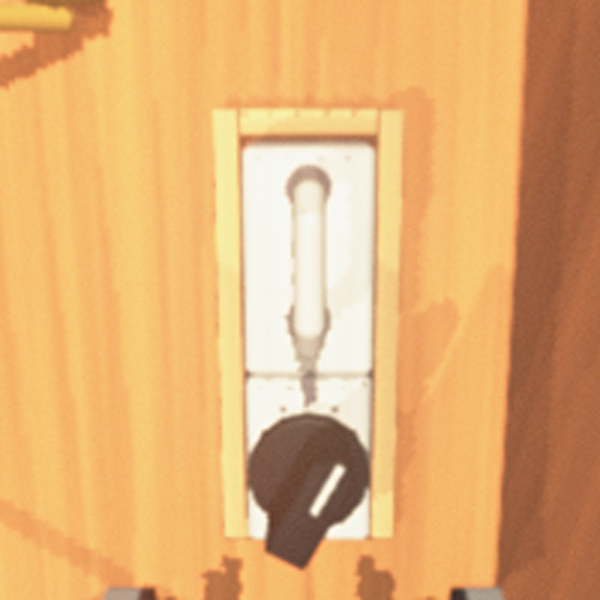

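The dial's disc is centred at crop (309,473). The fin's pointer stripe runs from (317,515) to (342,467), up-right, about 27° clockwise, so the dial is at -0.5. The shackle bar runs along column 309, rows 180-335.

Run:
```python
from h import *
c=load('wrist'); f=lambda x,y:(220+x/3-.3,60+y/3-.3)
print('disc',(rel(pt(c,*f(309,470),z=.104))*1000).round(1))
a=rel(pt(c,*f(317,515),z=.138))*1000;b=rel(pt(c,*f(342,467),z=.138))*1000;print('stripe',a.round(1),b.round(1),np.arctan2(b[1]-a[1],b[0]-a[0])-np.pi/2, 'depth z',rel(pt(c,*f(330,490)))[2])
print('shackle',(rel(pt(c,*f(309,190),z=.1345))*1000).round(1),(rel(pt(c,*f(309,330),z=.1345))*1000).round(1),'depth',rel(pt(c,*f(309,260)))[2],rel(pt(c,*f(309,220)))[2])
print('locktop',rel(pt(c,*f(262,300)))[2],'case',rel(pt(c,*f(450,300)))[2])
```

```text
disc [ 30.9 -34.9 104. ]
stripe [ 32.9 -36.  138. ] [ 39.7 -21.7 138. ] -0.4454853762076114 depth z 0.13827509463011883
shackle [ 30.4  53.4 134.5] [ 30.5  16.3 134.5] depth 0.1342277256163204 0.13338843829400526
locktop 0.09562692089738856 case 0.05933366407583318
```

Emit:
servo_tool(
  motion=[
    [-19,1,0,0,0],
    [-19,0.5,0,0,0],
    [0,0,0,0.167,0],
    [0,0,10,0.167,0],
    [0,0,25,0.166,0],
    [0,0,30,0,0],
    [0,0,30,0,0],
    [0,0,25,0,0],
    [0,0,0,0,0],
    [0,0,0,0,0],
  ],
)

```text
t: 17.48
eef_pos: [0.648, -0.0484, 0.1302]
ee_rot: [[0.254, 0.967, 0.002], [0.967, -0.254, -0.001], [0.0, 0.002, -1.0]]
force: [-0.0, -0.4, 0.2]
finger_gap: 0.0426
grasp_force: 0.0
```

Run:
```python
from h import *
s=st(); c=cam('wrist')
# pad tip points: nearest-tip rows along the pads
for u in (265,270,275,280,365,370,375,380):
    for v in range(200,330,3):
        d=c['depth'][v,u]
        if 0<d<.25:
            p=rel(pt(c,u,v,w=0))*1000
            if p[2]>115: print(u,v,p.round(1)); break
```

```text
t 17.48 rel [ 29.2 -39.5 130.2] yaw err -0.503 tilt [ 0.002 -0.001] F [-0.  -0.4  0.2] M [0.01 0.02 0.  ] gap 42.6 g 0.0 q7 -0.4
265 257 [ 13.7 -19.6 163.9]
270 257 [ 15.  -21.1 162.5]
370 257 [ 51.9 -43.2 159.4]
375 257 [ 54.2 -42.  163.7]
380 257 [ 55.9 -43.7 162.5]
```

Emit:
servo_tool(
  motion=[
    [3,0,16,0,0],
    [0,0,16,0,0],
    [0,0,16,0,0],
    [0,0,0,0,0],
    [0,0,0,0,-0.5],
    [0,0,0,0,-1],
    [0,0,0,0,-1],
    [0,0,0,0,-1],
    [0,0,0,0,-1],
  ],
)

```text
t: 18.65
eef_pos: [0.6487, -0.044, 0.0814]
ee_rot: [[0.252, 0.968, 0.002], [0.968, -0.252, -0.0], [0.0, 0.002, -1.0]]
force: [0.5, 0.4, 1.9]
finger_gap: 0.0128
grasp_force: 63.2
```

```bash
python3 -c "
from h import *
st()"
```

```text
t 18.65 rel [ 30.9 -35.5  81.4] yaw err -0.501 tilt [ 0.002 -0.   ] F [0.5 0.4 1.9] M [-0.01 -0.17  0.01] gap 12.8 g 63.2 q7 -0.42
```

Fin gripped. I'll turn it anticlockwise by one notch.

Emit:
servo_tool(
  motion=[
    [0,0,0,-0.0625,-1],
    [0,0,0,-0.0625,-1],
    [0,0,0,-0.0625,-1],
    [0,0,0,-0.0625,-1],
  ],
)

```text
t: 19.15
eef_pos: [0.6487, -0.0437, 0.0815]
ee_rot: [[0.003, 1.0, 0.002], [1.0, -0.003, 0.0], [0.0, 0.002, -1.0]]
force: [-0.2, 0.0, 2.5]
finger_gap: 0.0133
grasp_force: 63.3
```

```bash
python3 -c "
from h import *
st()"
```

```text
t 19.15 rel [ 31.  -35.2  81.5] yaw err -0.249 tilt [0.002 0.   ] F [-0.2  0.   2.5] M [ 0.03 -0.28  0.01] gap 13.3 g 63.3 q7 -0.19
```

Emit:
servo_tool(
  motion=[
    [0,0,0,-0.0625,-1],
    [0,0,0,-0.0625,-1],
    [0,0,0,-0.0625,-1],
    [0,0,0,-0.0625,-1],
    [0,0,0,0,-1],
    [0,0,0,0,-1],
  ],
)

```text
t: 19.9
eef_pos: [0.6482, -0.0439, 0.0814]
ee_rot: [[-0.242, 0.97, 0.001], [0.97, 0.242, -0.0], [-0.0, 0.001, -1.0]]
force: [-0.5, 0.1, 4.1]
finger_gap: 0.013
grasp_force: 63.5
```

```bash
python3 -c "
from h import *
st()"
```

```text
t 19.9 rel [ 30.5 -35.3  81.4] yaw err -0.001 tilt [ 0.001 -0.   ] F [-0.5  0.1  4.1] M [-0.02  0.07  0.04] gap 13.0 g 63.5 q7 0.03
```

Emit:
servo_tool(
  motion=[
    [0,0,0,0,-0.3],
    [0,0,0,0,-0.1],
    [0,0,0,0,-0.1],
    [0,0,-25,0,-0.1],
    [0,0,-25,0,-0.1],
    [0,0,-25,0,-0.1],
    [22,0,-5,0,-0.1],
    [23,0,0,0,-0.1],
    [20,0,0,0,-0.1],
    [0,0,0,0,-0.1],
    [0,0,0,0,-0.1],
  ],
)

```text
t: 21.28
eef_pos: [0.632, 0.0182, 0.1601]
ee_rot: [[-0.242, 0.97, -0.001], [0.97, 0.242, -0.001], [-0.001, -0.001, -1.0]]
force: [-0.1, -0.5, -1.3]
finger_gap: 0.0385
grasp_force: 0.0
```

Run:
```python
from h import *
s=st(); c=cam('wrist')
# project expected fin top centre / look for bright stripe near
print(proj(c,np.r_[cen+np.array([[np.cos(yaw),-np.sin(yaw)],[np.sin(yaw),np.cos(yaw)]])@[.0305,-.030],.138]))
print(proj(c,np.r_[cen+np.array([[np.cos(yaw),-np.sin(yaw)],[np.sin(yaw),np.cos(yaw)]])@[.0305,.055],.13]))
for v in (120,150,180,200): # shackle/lock x profile by depth
    r=[(u,rel(pt(c,u,v,w=0))*1000) for u in range(290,350) if c['depth'][v,u]>0]
    q=[p for u,p in r if p[2]>118]
    if q: print(v,np.round(q[0],1),np.round(q[-1],1))
```

```text
t 21.27 rel [ 29.8  28.9 160.1] yaw err -0.001 tilt [-0.001 -0.001] F [-0.1 -0.5 -1.3] M [-0.08 -0.01 -0.05] gap 38.5 g 0.0 q7 -0.04
[322.18455543 315.23357618]
[322.20736738 181.76902106]
180 [ 25.   53.2 118.8] [ 32.9  53.  118.2]
200 [ 24.5  44.  130. ] [ 33.3  43.8 129.6]
```

Emit:
servo_tool(
  motion=[
    [0,0,20,0,-0.1],
    [0,0,20,0,-0.1],
    [0,0,20,0,-0.1],
    [0,0,17,0,-0.1],
    [0,0,0,0,-0.5],
    [0,0,0,0,-1],
    [0,0,0,0,-1],
    [0,0,0,0,-1],
    [0,0,0,0,-1],
  ],
)

```text
t: 22.45
eef_pos: [0.6326, 0.0188, 0.0843]
ee_rot: [[-0.242, 0.97, 0.001], [0.97, 0.242, -0.0], [-0.001, 0.001, -1.0]]
force: [-0.3, -1.2, 1.3]
finger_gap: 0.007
grasp_force: 58.6
```

```bash
python3 -c "
from h import *
st()"
```

```text
t 22.45 rel [30.6 29.4 84.3] yaw err -0.001 tilt [ 0.001 -0.   ] F [-0.3 -1.2  1.3] M [-0.18 -0.01 -0.02] gap 7.0 g 58.6 q7 -0.07
```

Emit:
servo_tool(
  motion=[
    [0,0,-3,0,-1],
    [0,0,-3,0,-1],
    [0,0,-3,0,-1],
    [0,0,0,0,-1],
  ],
)

```text
t: 22.95
eef_pos: [0.6324, 0.0188, 0.0932]
ee_rot: [[-0.242, 0.97, 0.0], [0.97, 0.242, -0.0], [-0.0, 0.0, -1.0]]
force: [0.0, -1.9, 0.4]
finger_gap: 0.0073
grasp_force: 58.5
```

The shackle is sliding with only about 1 N, so it is released. I'll open it fully, then lift.

Emit:
servo_tool(
  motion=[
    [0,0,-3,0,-1],
    [0,0,-3,0,-1],
    [0,0,-3,0,-1],
    [0,0,-3,0,-1],
    [0,0,-2,0,-1],
    [0,0,0,0,-1],
  ],
)

```text
t: 23.7
eef_pos: [0.6321, 0.0194, 0.1067]
ee_rot: [[-0.243, 0.97, -0.0], [0.97, 0.243, 0.0], [0.0, -0.0, -1.0]]
force: [1.0, -0.5, -2.6]
finger_gap: 0.0067
grasp_force: 58.3
```

```bash
python3 -c "
from h import *
st()"
```

```text
t 23.7 rel [ 30.2  30.  106.7] yaw err -0.0 tilt [-0.  0.] F [ 1.  -0.5 -2.6] M [ 0.06 -0.03  0.05] gap 6.7 g 58.3 q7 -0.06
```

Emit:
servo_tool(
  motion=[
    [0,0,-4,0,-1],
    [0,0,-6,0,-1],
    [0,0,-9,0,-1],
    [0,0,-12,0,-1],
    [0,0,-14,0,-1],
    [0,0,-14,0,-1],
    [0,0,-14,0,-1],
    [0,0,-14,0,-1],
    [0,0,-14,0,-1],
    [0,0,-12,0,-1],
    [0,0,-9,0,-1],
    [0,0,-6,0,-1],
    [0,0,-3,0,-1],
    [0,0,0,0,-1],
    [0,0,0,0,-1],
    [0,0,0,0,-1],
    [0,0,0,0,-1],
    [0,0,0,0,-1],
  ],
)

```text
t: 25.95
eef_pos: [0.6321, 0.019, 0.2376]
ee_rot: [[-0.243, 0.97, -0.0], [0.97, 0.243, -0.0], [0.0, -0.0, -1.0]]
force: [1.0, 0.0, -4.4]
finger_gap: 0.0074
grasp_force: 58.4
```

```bash
python3 -c "
from h import *
st()
a=cam('side')['image'][90:270,240:420]; b=cam('wrist')['image']
cv2.imwrite('pics/p10.png',np.hstack([cv2.resize(a,(400,400),interpolation=cv2.INTER_CUBIC),cv2.resize(b[:,120:520],(400,400))]))"
```

```text
t 25.95 rel [ 30.2  29.7 237.6] yaw err -0.001 tilt [-0. -0.] F [ 1.   0.  -4.4] M [ 0.02  0.01 -0.  ] gap 7.4 g 58.4 q7 -0.02
```

View pics/p10.png

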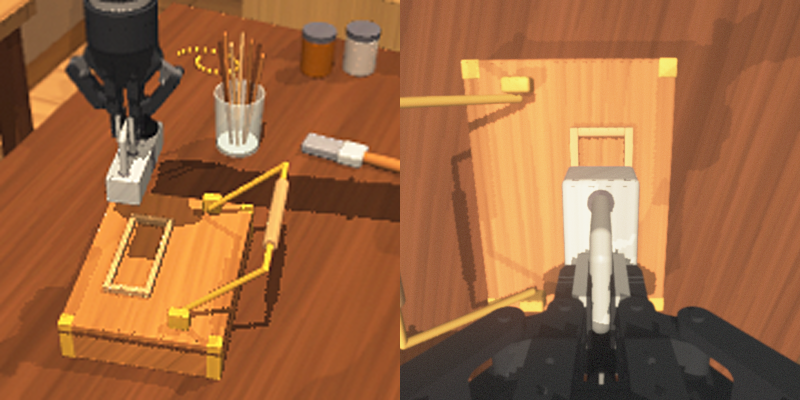

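The lock hangs from the shackle above the empty frame, and the handle is seated. I'll check height and level by depth.

Run:
```python
from h import *
c=load('wrist')
for u,v in [(293,190),(352,190),(293,220),(352,220),(292,250),(353,250),(320,260),(320,300)]: print(u,v,(rel(pt(c,u,v))*1000).round(1))
st()
```

```text
293 190 [ 15.9  58.2 233.3]
352 190 [ 45.8  58.1 233. ]
293 220 [ 15.5  41.9 233. ]
352 220 [ 46.2  42.  233.3]
292 250 [ 14.5  24.9 233.4]
353 250 [ 47.2  24.7 233.2]
320 260 [ 29.6  46.6 287.5]
320 300 [ 29.5  29.7 288. ]
t 26.05 rel [ 30.2  29.7 237.7] yaw err -0.001 tilt [-0. -0.] F [ 1.  -0.  -4.4] M [ 0.11  0.04 -0.01] gap 7.0 g 58.4 q7 -0.02
```

```bash
python3 -c "
from bench import robot
print(robot.job_done())"
```

```text
the job is handed in; nothing more can be done
None
```

The job is handed in: handle seated at its stop, dial in the 0 notch, shackle fully open, and the lock held level and still about 137 mm above the case top; an early push on the handle missed with about 42 N at the wrist (fingers and bar), which could count against the 40 N limit.

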